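Open the ratchet sample clamp beside the microscope

TASK

Free the brown rock sample for the microscope: press the red ratchet release on the blue clamp's sliding jaw all the way down (it stays down), then push the jaw back along its bar until it meets the end stop. Nothing needs gripping, fingertips will do: leave the sample standing where it is between the jaws, do not lift it, disturb nothing else on the bench, and finish with the hand clear.

Things in the scene. Friction and masses are not known exactly. Their poses are not given: they have to be found in the camera images.
- clamp: Ratchet clamp fixed to the bench: grey base plate, blue fixed jaw at -x, steel bar along x, blue end stop at +x. Origin on the bench under the bar; its x axis runs along the bar, the way the sliding jaw opens; z up. In mm: base x -112 to 137, 74 wide, 8 high; fixed jaw x -107 to -93, 56 wide, top at height 66; end stop x 117 to 132, top at 58; bar 14 wide, top at 36.
- jaw (a joint): Blue sliding jaw, m: 0 = closed on the sample, 0.090 = back against the end stop (along clamp +x). Starts at 0 to 2.2 mm; locked, it goes back no further than about 3 mm. Released, it slides with about 3 N of friction and stays where left. Upright plate 12 mm thick, 56 wide, top at height 106 mm; behind it a carriage 62 mm long, 56 wide, top at 58.
- jaw_face (a point): Middle of the sliding jaw's pale front face, which looks to the clamp's -x (over the sample): 86 mm above the bench, 20 mm below the plate's top, 20 mm above the sample's top. Pushing here along the clamp's +x moves the jaw back. Moves with the jaw.
- release (a joint): Red round release button on top of the jaw's carriage, m. 0 = up (ratchet locked), 0.008 = fully down (released). Takes about 5 N to move all along its travel and stays where it is left (no return spring).
- release_top (a point): Centre of the red button's flat top, 30 mm across, 76 mm above the bench when up, 68 when down; pressed straight down. It lies 45 mm behind the jaw's front face (33 mm behind the plate's back); the plate stands 30 mm higher than the button. Moves with jaw and button.
- sample_center (a point): Centre of the loose brown rock sample with a pale polished top, 42 (along the clamp's x) x 40 x 30 mm, standing on the clamp's bed between the jaws; its top is 66 mm above the bench, its centre 51 mm. It is only to be left in place.
- beaker_big: Bystander: open glass beaker, 72 mm across, 95 mm tall, origin at the centre of its underside.
- beaker_small: Bystander: open glass beaker, 52 mm across, 70 mm tall, origin at the centre of its underside.
- jar: Bystander: amber jar with black cap, 56 mm across, 75 mm tall, origin at the centre of its underside.
- reagent: Bystander: pale bottle with blue cap, 60 mm across, 140 mm tall, origin at the centre of its underside.
- dish: Bystander: pale translucent closed petri dish, 60 mm across, 14 mm tall, lying beside the clamp, origin at the centre of its underside.
- rock: Bystander: grey stone, 45 x 35 x 31 mm, lying beside the clamp, origin at the centre of its underside.

How it is judged:
On the way, in this order (a step that is already met when the one before it is completed fails the run):
1. the release is pressed down while the jaw is still at the sample (value of joint release above 0.006 m and value of joint jaw below 0.015 m), for 0.1 s.
2. the jaw is pushed back to the end stop (value of joint jaw above 0.084 m), for 0.2 s.
At the end, for the whole second after the job is handed in: The sliding jaw is at rest within 6 mm of the end stop, and the sample stands upright within 15 mm of where it was (value of joint jaw above 0.084 m and velocity of joint jaw below 0.01 m/s and distance of sample_center from where it was at the start of the episode below 0.015 m and angle between sample_center's own z axis and vertical below 0.15 rad); the robot touches nothing.
It fails at once if the sample is lifted (more than 8 mm) (height (world z) of sample_center above 0.059 m).
It fails at once if the sample is shoved out of place (more than 15 mm) (distance of sample_center from where it was at the start of the episode above 0.015 m).
It fails at once if a bystander is moved by more than 20 mm (distance of any of beaker_big, beaker_small, jar, reagent, dish, rock from where it was at the start of the episode above 0.02 m).
It also fails if it takes over 35 s, if anything falls off the work surface, if the arm or the gripper's body presses on something with over 40 N, if the wrist force passes 120 N, or if a joint passes its speed limit or range.

ROBOT

A 6-joint arm with a two-finger parallel gripper is mounted at the origin on the work surface. World frame = base frame: x ahead of the robot, y to its left, z up, the work surface at z = 0. Lengths are in m, angles in rad, forces in N, time in s.
With the tool pointing down it reaches from about 0.375 to 0.75 m from the base axis. Payload 9 kg.
Tool frame: the origin (TCP) lies at the very end of the fingers, on their centre line; the grasp point (between the pads) lies 19 mm behind it; y points along the fingers, z is the direction in which the jaws open and shut, and the axes are right-handed (so a half turn about y gives the same grasp; the last joint's range is limited). The gripper opens to 85 mm and grips with 20 to 120 N. Pads are 22 mm wide; open, the fingers measure 114 mm over their backs; the gripper's body (76 mm by 85 mm) begins 54 mm behind the grasp point. The pads swing forward as they close: fully open they stand 13 mm farther back than shut.
Start: joints at [-1.412, 0.104, 0.097, 1.564, 0, 1.353], TCP at [0.221, -0.558, 0.231] pointing down, gripper open.
Joint ranges: [-2.99, 2.99], [-0.84, 1.86], [-1.1, 1.16], [-1.84, 2.11], [-1.51, 1.56], [-3.14, 3.14]. Speed limits (rad/s): [2.22, 2.22, 2.57, 3.14, 3.14, 3.14].

INTERFACE

Orientations are given as a unit quaternion [x, y, z, w].
In Python, from bench import robot gives the robot as it stands.
- The arm moves only by the shell command python3 -m crank 'ROWS' [FORCE]. ROWS is JSON, a list that holds one entry, the list of rows, each a list of 7 numbers: the shift along the tool's x, y, z in m, then the turn, a rotation vector about the tool's x, y, z in degrees, then the closure, from 0 (fully open) to 1 (shut). A call has 1 to 20 rows; each row is the pose to reach, as a shift and turn from the pose commanded when the call began, along the tool's axes at that moment; what a row does not reach only later rows make up. A row lasts 1/10 s, in which the tool goes at most 50 mm and 8.59 degrees, less where a joint would pass 70% of its speed; a pose out of reach is approached as far as the arm can. A call with a gripper value outside its range is refused whole. The fingers move at their own pace and stop on an object; FORCE is the grip in N (left out, the last holds). Time passes only in rows, so rows that repeat a pose let the fingers close. It gives the time, the measured TCP pose, the force and the opening at its end, in the units of the state.
- robot.get_state(): the state, without advancing time (a new reading comes with each control period).
- robot.capture(name): name is "side" or "top" or "wrist"; returns the picture (384x512x3 uint8, blue, green, red); there is no depth.
- robot.camera_info(name): a dict with "camera_matrix" (3x3 intrinsics, pixels), "rvec" (rotation vector, rad) and "tvec" (3), from world to camera coordinates, as OpenCV has them; the wrist camera has in their place "T_tool_cam" (4x4, takes a point from camera to tool coordinates, whose origin is the TCP and whose axes are the tool frame's). Camera axes: x right, y down, z forward; pixel columns grow to the right and rows downward; lengths in m; the calibration is good to about 2 mm. A picture is of the moment at which its call begins: read the wrist's pose just before it. camera_info takes no time and is no camera call.
- robot.sign_off(): hands the job in, once; it reports no verdict.
The state is a dict: "t": time; "qpos": joint angles; "qvel": joint speeds; "effort": joint torques, N m; "position": TCP position; "orientation": TCP orientation; "ft_force": force on the tool from outside, world axes, zero at the start; "ft_torque": the same for the moment, N m; "gripper_width": finger opening in m.
Only numpy, scipy, OpenCV 4.12 (cv2) and the standard library are available. Lean on these libraries where they do the work, as an engineer would, in place of code of your own. Each camera call takes 0.05 s, during which the arm holds its last target.

## Working session

There is one attempt and no reset: what is moved stays moved. The work goes in short steps, Python scripts to look and compute and a shell command to move; the robot and the scene stay as the last step left them, time stands still between calls to the robot, and variables do not carry over. Pictures are saved under pics/ and viewed, and the job is handed in when it is done.

```bash
mkdir -p pics; python3 - <<'E'
from bench import robot
import cv2
s=robot.get_state()
print({k:s[k] for k in('t','position','orientation','gripper_width','ft_force')})
for n in('side','top'):
    cv2.imwrite(f'pics/{n}0.png',robot.capture(n)); print(robot.camera_info(n))
print(robot.camera_info('wrist'))
E
```

```text
{'t': 0.0, 'position': array([ 0.22072366, -0.5575572 ,  0.23051552]), 'orientation': array([-0.13242591,  0.69507594, -0.69411295,  0.13243875]), 'gripper_width': 0.08570344458577658, 'ft_force': array([-0.35903284, -0.07305474, -0.70006142])}
{'camera_matrix': array([[452.5283023 ,   0.        , 250.93111562],
       [  0.        , 452.5283023 , 191.59406002],
       [  0.        ,   0.        ,   1.        ]]), 'rvec': array([ 0.36674277, -2.63209948,  1.40126848]), 'tvec': array([0.58528525, 0.15368443, 1.07252089])}
{'camera_matrix': array([[377.76529351,   0.        , 254.76716993],
       [  0.        , 377.76529351, 192.38408267],
       [  0.        ,   0.        ,   1.        ]]), 'rvec': array([ 2.16978766, -2.1495814 ,  0.13780501]), 'tvec': array([0.00828332, 0.59251186, 1.01667674])}
{'camera_matrix': array([[297.98579292,   0.        , 258.13143536],
       [  0.        , 297.98579292, 189.67210086],
       [  0.        ,   0.        ,   1.        ]]), 'T_tool_cam': array([[-7.27714021e-04,  9.56589424e-01,  2.91438062e-01,
        -7.39098666e-02],
       [-1.93806466e-04, -2.91438269e-01,  9.56589618e-01,
        -1.43114753e-01],
       [ 9.99999716e-01,  6.39641096e-04,  3.97476930e-04,
         5.71018179e-04],
       [ 0.00000000e+00,  0.00000000e+00,  0.00000000e+00,
         1.00000000e+00]])}
```

View pics/top0.png

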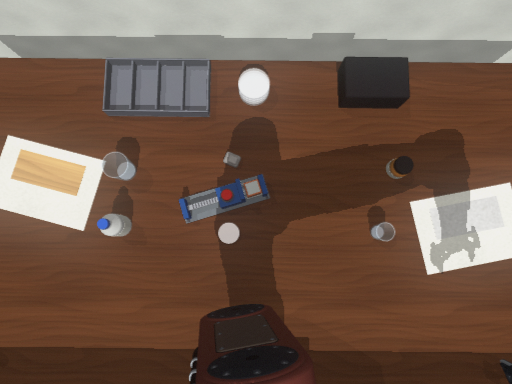

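View pics/side0.png

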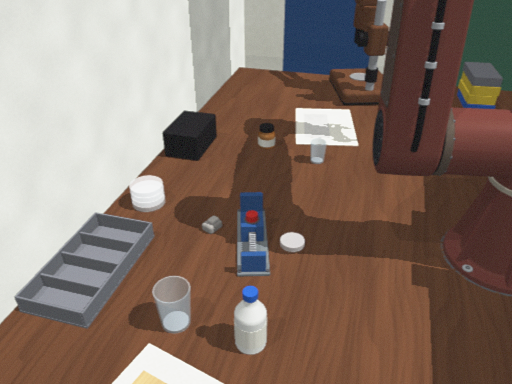

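The top view shows the clamp at about (225,198), with its end stop at the left (185,208), the red button at (227,195) and the sample at (253,187). The dish is at (229,233), the stone at (232,159), and the arm is at the bottom right. The side view shows the button at (252,216).

```bash
cat > h.py <<'E'
import numpy as np,cv2
from bench import robot
def cam(n):
    c=robot.camera_info(n);R=cv2.Rodrigues(c['rvec'])[0];return c['camera_matrix'],R,c['tvec']
def ray(n,uv):
    K,R,t=cam(n);d=R.T@np.linalg.inv(K)@np.array([uv[0],uv[1],1.]);return -R.T@t,d
def plane(n,uv,z):
    o,d=ray(n,uv);return o+d*(z-o[2])/d[2]
def blobs(im,lo,hi,amin=15):
    m=cv2.inRange(cv2.cvtColor(im,cv2.COLOR_BGR2HSV),lo,hi)
    n,l,s,c=cv2.connectedComponentsWithStats(m)
    return [(c[i].round(1),s[i].tolist()) for i in range(1,n) if s[i][4]>=amin],m
E
python3 - <<'E'
from h import *
for n in('top','side'):
    im=cv2.imread(f'pics/{n}0.png')
    b,_=blobs(im,(0,170,110),(8,255,255)); print(n,'red',b)
    b,_=blobs(im,(172,170,110),(180,255,255)); print(n,'red2',b)
    b,_=blobs(im,(105,120,50),(125,255,255)); print(n,'blue',b)
im=cv2.imread('pics/top0.png')
cv2.imwrite('pics/topz.png',cv2.resize(im[145:250,165:285],None,fx=6,fy=5.7,interpolation=cv2.INTER_CUBIC))
im=cv2.imread('pics/side0.png')
cv2.imwrite('pics/sidez.png',cv2.resize(im[180:285,190:310],None,fx=6,fy=5.7,interpolation=cv2.INTER_CUBIC))
E
```

```text
top red [(array([226.3, 194.4]), [222, 190, 10, 10, 84])]
top red2 []
top blue [(array([262.2, 183.9]), [258, 175, 10, 19, 85]), (array([231.3, 193.1]), [215, 179, 30, 28, 344]), (array([184. , 208.6]), [179, 199, 11, 20, 118]), (array([102.6, 223.5]), [97, 219, 12, 10, 100])]
side red [(array([251.5, 216.1]), [247, 211, 10, 11, 96])]
side red2 []
side blue [(array([320.9,  36.3]), [284, 0, 85, 74, 5191]), (array([471.9, 103.1]), [458, 91, 37, 18, 156]), (array([251.3, 214.5]), [241, 192, 22, 49, 762]), (array([253., 261.]), [241, 252, 25, 20, 447]), (array([249.9, 293.7]), [243, 286, 15, 17, 216])]
```

View pics/topz.png

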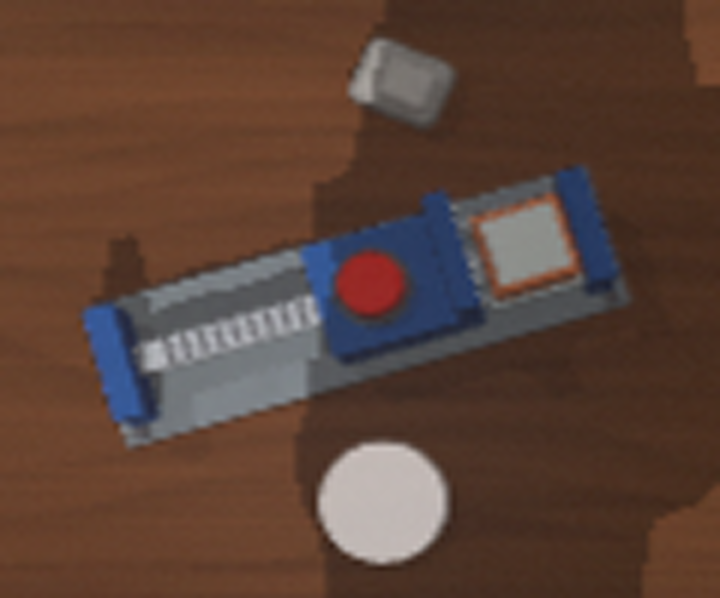

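View pics/sidez.png

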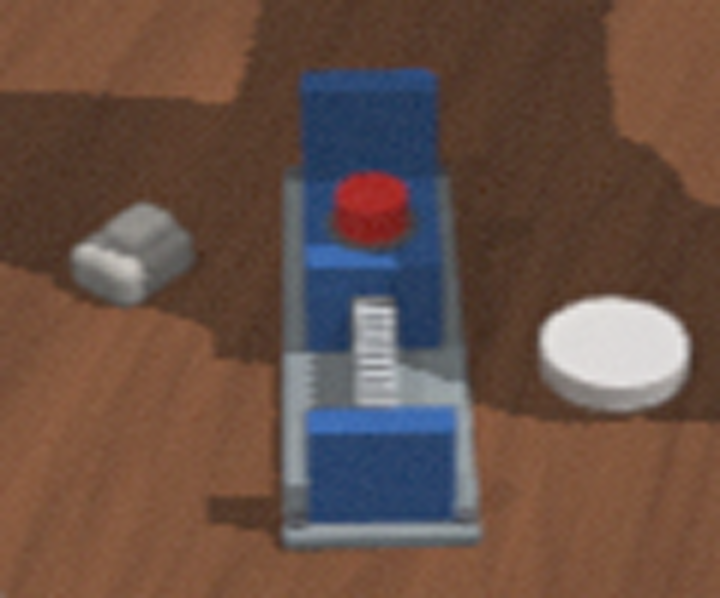

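```bash
python3 - <<'E'
from h import *
from scipy.spatial.transform import Rotation as Ro
z=lambda p:(165+(p[0]+.5)/6-.5,145+(p[1]+.5)/5.7-.5)
A=plane('top',z((628,297)),.008);B=plane('top',z((130,445)),.008)
print('edge',A,B,np.linalg.norm(B-A)); d=(B-A);print('ang',np.degrees(np.arctan2(d[1],d[0])))
F=plane('top',z((585,230)),.066);E=plane('top',z((110,363)),.058)
for a in((571,175),(598,290)): print('F',plane('top',z(a),.066))
for a in((98,308),(135,418)): print('E',plane('top',z(a),.058))
d=E-F;print(F,E,np.linalg.norm(d[:2]),np.degrees(np.arctan2(d[1],d[0])))
print('btn',plane('top',z((371,284)),.076))
K=np.array(z((371,284)))
zs=lambda p:(190+(p[0]+.5)/6-.5,180+(p[1]+.5)/5.7-.5)
print('btn side',plane('side',zs((372,193)),.076))
print('sample',plane('top',z((527,245)),.066), 'plate top corners', plane('top',z((437,195)),.106),plane('top',z((473,320)),.106))
print('plate side',plane('side',zs((303,74)),.106),plane('side',zs((436,74)),.106))
print('dish',plane('top',z((383,502)),.014),'rock',plane('top',z((405,82)),.02))
s=robot.get_state();print(Ro.from_quat(s['orientation']).as_matrix().round(3),s['position'])
E
```

```text
edge [ 0.58392571 -0.02781803  0.008     ] [0.50763664 0.20708205 0.008     ] 0.24697786742048913
ang 107.99236649826156
F [0.63582432 0.000781   0.066     ]
F [ 0.58060228 -0.01181289  0.066     ]
E [0.57069368 0.21481345 0.058     ]
E [0.51835807 0.19640681 0.058     ]
[ 0.60932796 -0.00575495  0.066     ] [0.54441683 0.2085192  0.058     ] 0.2238902994078346 106.85339555451104
btn [0.58130839 0.08989712 0.076     ]
btn side [0.58078288 0.0907805  0.076     ]
sample [0.601859   0.02043038 0.066     ] plate top corners [0.61914419 0.05975134 0.106     ] [0.56169674 0.04333628 0.106     ]
plate side [0.62051438 0.05436698 0.106     ] [0.56790615 0.03976875 0.106     ]
dish [0.48045325 0.08675664 0.014     ] rock [0.6902034  0.07957506 0.02      ]
[[-0.93  -0.     0.368]
 [-0.368  0.001 -0.93 ]
 [-0.    -1.    -0.001]] [ 0.2207219  -0.55759885  0.23059599]
```

```bash
python3 -m crank '[[[-0.02,0,-0.016,0,0.3,0,1],[-0.055,0,-0.045,0,0.6,0,1],[-0.09,0,-0.074,0,1,0,1],[-0.125,0,-0.102,0,1.3,0,1],[-0.16,0,-0.131,0,1.6,0,1],[-0.195,0,-0.16,0,2,0,1],[-0.23,0.01,-0.188,0,2.3,0,1],[-0.265,0.02,-0.217,0,2.6,0,1],[-0.3,0.03,-0.246,0,3,0,1],[-0.335,0.04,-0.274,0,3.3,0,1],[-0.37,0.05,-0.303,0,3.6,0,1],[-0.405,0.06,-0.332,0,4,0,1],[-0.44,0.07,-0.361,0,4.3,0,1],[-0.475,0.07,-0.389,0,4.3,0,1],[-0.51,0.07,-0.418,0,4.3,0,1],[-0.54,0.07,-0.442,0,4.3,0,1],[-0.56,0.07,-0.459,0,4.3,0,1],[-0.5735,0.07,-0.47,0,4.3,0,1],[-0.5735,0.07,-0.47,0,4.3,0,1],[-0.5735,0.07,-0.47,0,4.3,0,1]]]'
python3 - <<'E'
from h import *
from scipy.spatial.transform import Rotation as Ro
s=robot.get_state();print(s['t'],s['position'],Ro.from_quat(s['orientation']).as_matrix().round(4).tolist(),s['ft_force'],s['qpos'].round(2),s['gripper_width'])
im=robot.capture('wrist');cv2.imwrite('pics/w1.png',im)
R=Ro.from_quat(s['orientation']).as_matrix();c=robot.camera_info('wrist');T=c['T_tool_cam']
b,_=blobs(im,(0,170,90),(8,255,255),60);print(b)
def wp(uv,z):
    d=R@T[:3,:3]@np.linalg.inv(c['camera_matrix'])@np.array([uv[0],uv[1],1.]);o=R@T[:3,3]+s['position'];return o+d*(z-o[2])/d[2]
for x in b:
    if x[1][4]>300: print(wp(x[0],.076))
cv2.imwrite('pics/s1.png',robot.capture('side'))
E
```

```text
t: 2.1
position: [0.5807, 0.0901, 0.1608]
orientation: [0.107, -0.699, 0.699, -0.106]
ft_force: [-0.5, -0.5, 0.5]
gripper_width: 0.0002
2.1 [0.58074944 0.09010585 0.16078566] [[-0.9546, -0.001, 0.2978], [-0.2978, -0.0003, -0.9546], [0.001, -1.0, -0.0]] [-0.5340921  -0.52444856  0.49544321] [-0.07  0.07 -0.07  1.44 -0.    2.77] 0.00017598221075556454
[(array([257.9, 192.7]), [240, 174, 36, 38, 1060])]
[0.58271255 0.090186   0.076     ]
```

View pics/w1.png

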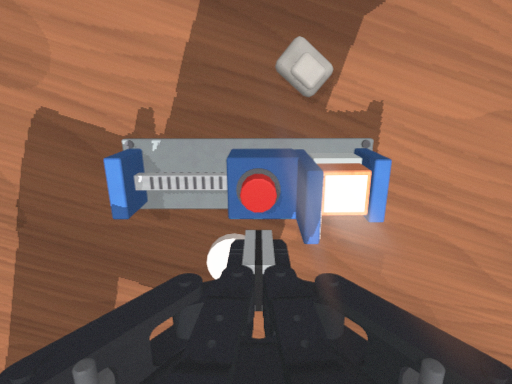

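View pics/s1.png

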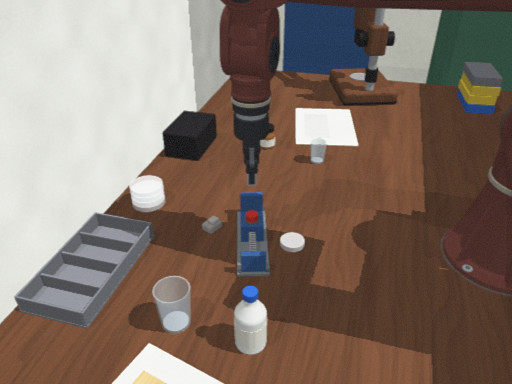

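The tool lines up with the bar and the button is straight below it. The linkage might hit the 30 mm higher plate, so I'll turn the tool 90° to put the narrow side of the fingers towards the plate.

```bash
python3 -m crank '[[[-0.001,0,0,0,-6,0,1],[-0.001,0,0,0,-14,0,1],[-0.001,0,0,0,-22,0,1],[-0.001,0,0,0,-30.5,0,1],[-0.001,0,0,0,-39,0,1],[-0.001,0,0,0,-47.5,0,1],[-0.001,0,0,0,-56,0,1],[-0.001,0,0,0,-64.5,0,1],[-0.001,0.02,0,0,-73,0,1],[-0.001,0.04,0,0,-80,0,1],[-0.001,0.05,0,0,-86,0,1],[-0.001,0.06,0,0,-90,0,1],[-0.001,0.06,0,0,-90,0,1],[-0.001,0.06,0,0,-90,0,1]]]'
python3 - <<'E'
from h import *
from scipy.spatial.transform import Rotation as Ro
s=robot.get_state();print(s['t'],s['position'],Ro.from_quat(s['orientation']).as_matrix().round(4).tolist(),s['ft_force'],s['qpos'].round(2))
cv2.imwrite('pics/w2.png',robot.capture('wrist'))
a=robot.capture('side');cv2.imwrite('pics/s2.png',cv2.resize(a[100:300,150:350],None,fx=3,fy=3))
E
```

```text
t: 3.6
position: [0.5819, 0.0897, 0.1016]
orientation: [0.569, -0.42, 0.42, -0.569]
ft_force: [0.0, 0.2, -0.5]
gripper_width: -0.0002
3.6 [0.58193433 0.08974816 0.10160843] [[0.2942, 0.0, 0.9557], [-0.9557, -0.0001, 0.2942], [0.0001, -1.0, 0.0]] [ 0.04145346  0.17361822 -0.47998867] [-0.07  0.09 -0.16  1.33 -0.    1.2 ]
```

View pics/w2.png

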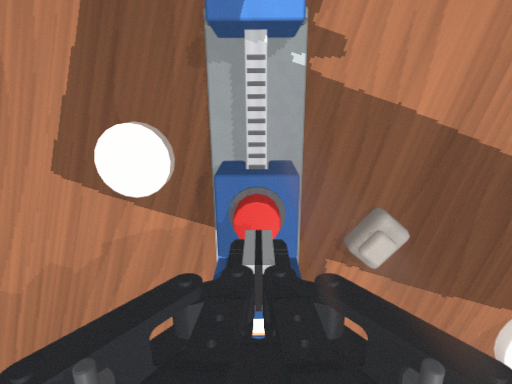

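View pics/s2.png

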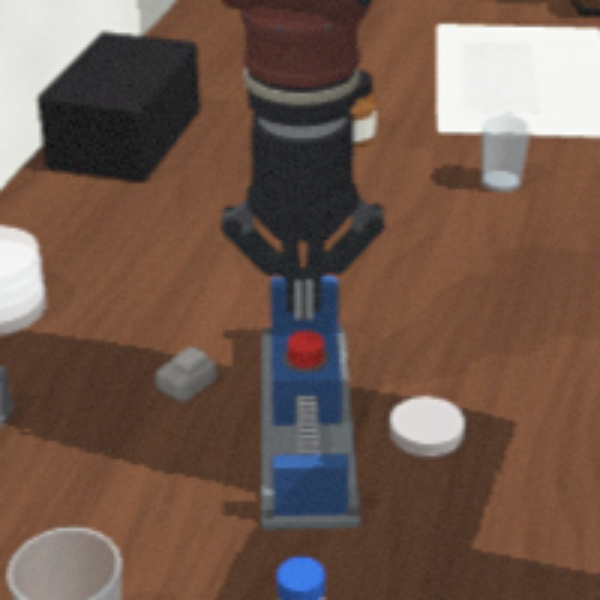

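The wrist view shows the fingertips at (258,235), over the rear part of the red button at (257,215) and clear of the plate. I'll press down now.

```bash
python3 -m crank '[[[0,0.012,0,0,0,0,1],[0,0.02,0,0,0,0,1],[0,0.024,0,0,0,0,1],[0,0.026,0,0,0,0,1],[0,0.028,0,0,0,0,1],[0,0.03,0,0,0,0,1],[0,0.031,0,0,0,0,1],[0,0.032,0,0,0,0,1],[0,0.033,0,0,0,0,1],[0,0.033,0,0,0,0,1]]]'
```

```text
t: 4.7
position: [0.5822, 0.0904, 0.0682]
orientation: [-0.569, 0.419, -0.419, 0.57]
ft_force: [-0.6, 0.2, 0.9]
gripper_width: -0.0001
```

```bash
python3 -m crank '[[[0,0.001,0,0,0,0,1],[0,0.002,0,0,0,0,1],[0,0.002,0,0,0,0,1]]]'
```

```text
t: 5.0
position: [0.5825, 0.0902, 0.0679]
orientation: [-0.569, 0.419, -0.42, 0.57]
ft_force: [-8.5, -1.4, 15.8]
gripper_width: 0.0001
```

Force jumped to about 16 N at z = 0.068, so the button has bottomed out. Next I'll raise the hand and cross over the plate to the front side.

```bash
python3 -m crank '[[[0,-0.02,0,0,0,0,1],[0,-0.045,0,0,0,0,1],[0,-0.064,0,0,0,0,1],[0.015,-0.067,0,0,0,0,1],[0.04,-0.067,0,0,0,0,1],[0.062,-0.067,0,0,0,0,1],[0.074,-0.067,0,0,0,0,1],[0.074,-0.067,0,0,0,0,1],[0.074,-0.067,0,0,0,0,1]]]'
python3 - <<'E'
from h import *
cv2.imwrite('pics/w3.png',robot.capture('wrist'))
a=robot.capture('side');cv2.imwrite('pics/s3.png',cv2.resize(a[130:290,170:330],None,fx=3.7,fy=3.7))
print(blobs(a,(0,170,110),(8,255,255))[0])
E
```

```text
t: 5.9
position: [0.6038, 0.0198, 0.1327]
orientation: [0.569, -0.42, 0.419, -0.569]
ft_force: [-0.2, -0.0, 0.2]
gripper_width: -0.0001
[(array([251.4, 217.5]), [246, 214, 12, 8, 71])]
```

View pics/w3.png

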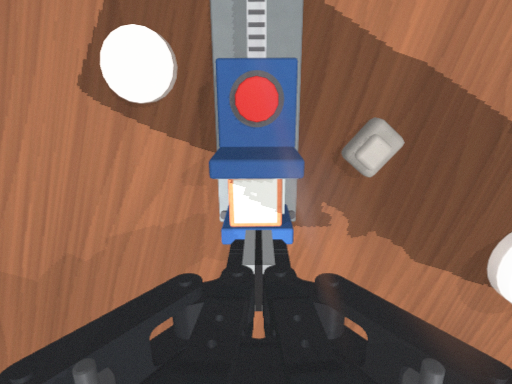

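View pics/s3.png

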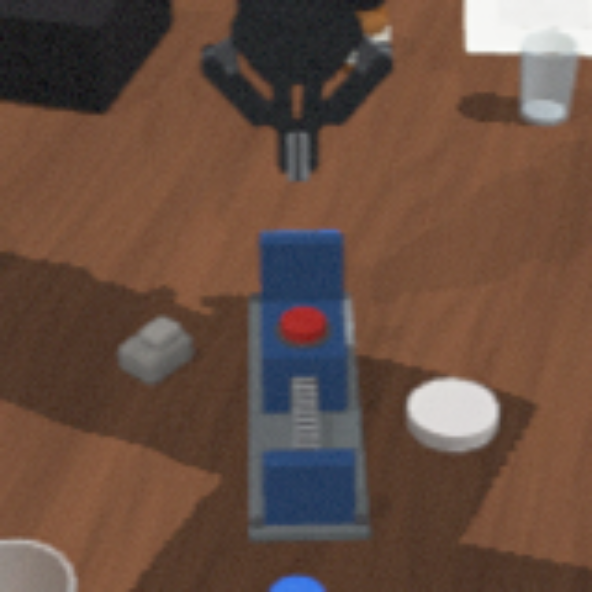

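The button is down: it now shows as a low disc at (303,325) in the side crop, and the fingers stand over the sample in front of the plate. I'll lower to z of about 0.082 and push.

```bash
python3 -m crank '[[[0,0.02,0,0,0,0,1],[0,0.04,0,0,0,0,1],[0,0.05,0,0,0,0,1],[-0.005,0.05,0,0,0,0,1],[-0.01,0.05,0,0,0,0,1],[-0.014,0.05,0,0,0,0,1],[-0.018,0.05,0,0,0,0,1],[-0.022,0.05,0,0,0,0,1],[-0.027,0.05,0,0,0,0,1],[-0.032,0.05,0,0,0,0,1]]]'
python3 - <<'E'
from h import *
cv2.imwrite('pics/w4.png',robot.capture('wrist'))
a=robot.capture('side');cv2.imwrite('pics/s4.png',cv2.resize(a[130:290,170:330],None,fx=3.7,fy=3.7))
E
```

```text
t: 7.0
position: [0.595, 0.0503, 0.0839]
orientation: [-0.569, 0.419, -0.42, 0.569]
ft_force: [1.1, -2.7, 1.9]
gripper_width: 0.0002
```

View pics/w4.png

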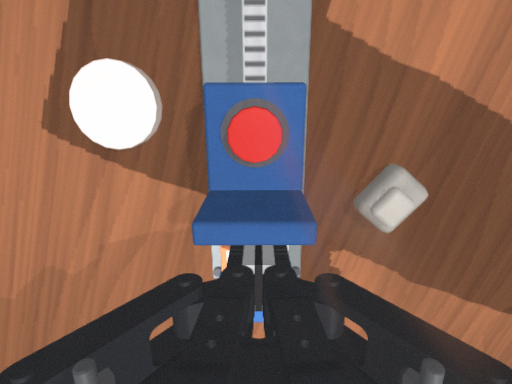

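View pics/s4.png

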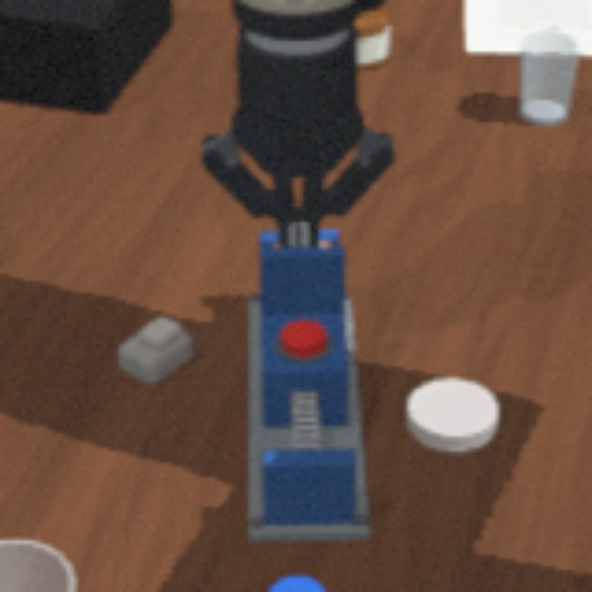

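The jaw has started back: the button has moved from row 325 to row 338 in the crop, and the push takes about 3 N. I'll continue.

```bash
python3 -m crank '[[[-0.006,0,0,0,0,0,1],[-0.012,0,0,0,0,0,1],[-0.018,0,0,0,0,0,1],[-0.024,0,0,0,0,0,1],[-0.03,0,0,0,0,0,1],[-0.036,0,0,0,0,0,1],[-0.042,0,0,0,0,0,1],[-0.048,0,0,0,0,0,1],[-0.054,0,0,0,0,0,1],[-0.06,0,0,0,0,0,1],[-0.065,0,0,0,0,0,1],[-0.068,0,0,0,0,0,1],[-0.070,0,0,0,0,0,1],[-0.070,0,0,0,0,0,1]]]'
```

```text
t: 8.5
position: [0.5736, 0.1176, 0.0831]
orientation: [-0.569, 0.419, -0.419, 0.57]
ft_force: [-1.0, 0.1, 0.5]
gripper_width: 0.0002
```

```bash
python3 -m crank '[[[-0.001,0,0,0,0,0,1],[-0.002,0,0,0,0,0,1],[-0.003,0,0,0,0,0,1],[-0.004,0,0,0,0,0,1]]]'
```

```text
t: 8.9
position: [0.5726, 0.1209, 0.0831]
orientation: [0.569, -0.419, 0.419, -0.569]
ft_force: [1.3, -2.6, -1.6]
gripper_width: -0.0001
```

```bash
python3 -m crank '[[[-0.001,0,0,0,0,0,1],[-0.002,0,0,0,0,0,1],[-0.003,0,0,0,0,0,1],[-0.003,0,0,0,0,0,1]]]'
```

```text
t: 9.3
position: [0.5723, 0.1217, 0.0832]
orientation: [0.57, -0.418, 0.421, -0.568]
ft_force: [4.3, -12.7, -4.2]
gripper_width: -0.0
```

Progress stopped and force rose to about 13 N, which looks like the end stop. I'll check with a picture.

```bash
python3 - <<'E'
from h import *
a=robot.capture('side');cv2.imwrite('pics/s5.png',cv2.resize(a[130:290,170:330],None,fx=3.7,fy=3.7))
b,_=blobs(a,(0,170,110),(8,255,255));print(b)
p=plane('side',b[0][0],.066)[:2];d=p-np.array([.5815,.090]);print(p,np.linalg.norm(d))
E
```

```text
[(array([252.5, 241.2]), [247, 237, 12, 10, 88])]
[0.55362258 0.17821603] 0.09251604488219012
```

View pics/s5.png

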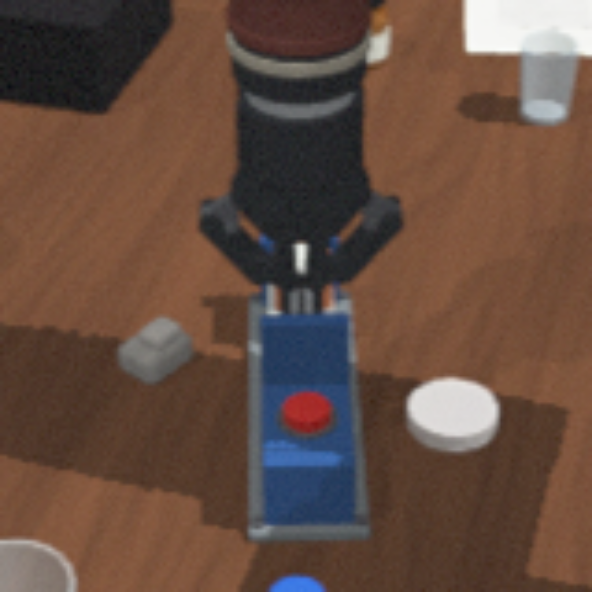

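The carriage meets the end stop, with the button at (305,411) in the crop, about 90 mm from where it started. I'll back off and raise the hand clear.

```bash
python3 -m crank '[[[0.004,0,0,0,0,0,1],[0.01,0,0,0,0,0,1],[0.018,-0.004,0,0,0,0,1],[0.022,-0.02,0,0,0,0,1],[0.022,-0.05,0,0,0,0,1],[0.022,-0.09,0,0,0,0,1],[0.022,-0.12,0,0,0,0,1],[0.022,-0.14,0,0,0,0,1],[0.022,-0.14,0,0,0,0,1],[0.022,-0.14,0,0,0,0,1]]]'
python3 - <<'E'
from h import *
from scipy.spatial.transform import Rotation as Ro
a=robot.capture('side');cv2.imwrite('pics/s6.png',cv2.resize(a[130:290,170:330],None,fx=3.7,fy=3.7))
b,_=blobs(a,(0,170,110),(8,255,255));print(b)
s=robot.get_state();im=robot.capture('wrist');cv2.imwrite('pics/w6.png',im);print(s['ft_force'],s['qvel'].round(3))
R=Ro.from_quat(s['orientation']).as_matrix();c=robot.camera_info('wrist');T=c['T_tool_cam']
b,_=blobs(im,(0,170,90),(8,255,255),60);print(b)
for x in b:
    d=R@T[:3,:3]@np.linalg.inv(c['camera_matrix'])@np.array([*x[0],1.]);o=R@T[:3,3]+s['position'];p=o+d*(.068-o[2])/d[2]
    print(p,np.linalg.norm(p[:2]-[.5815,.09]))
E
```

```text
t: 10.35
position: [0.5786, 0.1027, 0.2243]
orientation: [-0.569, 0.419, -0.42, 0.57]
ft_force: [-0.3, -0.1, 0.0]
gripper_width: -0.0003
[(array([252.5, 241.3]), [247, 237, 12, 10, 91])]
[-1.07195145  0.34057926 -0.1317546 ] [ 0.001  0.01  -0.021 -0.004 -0.002  0.001]
[(array([255.2,  97.4]), [242, 82, 28, 31, 669])]
[0.5527983  0.17344724 0.068     ] 0.0882452838051008
```

View pics/s6.png

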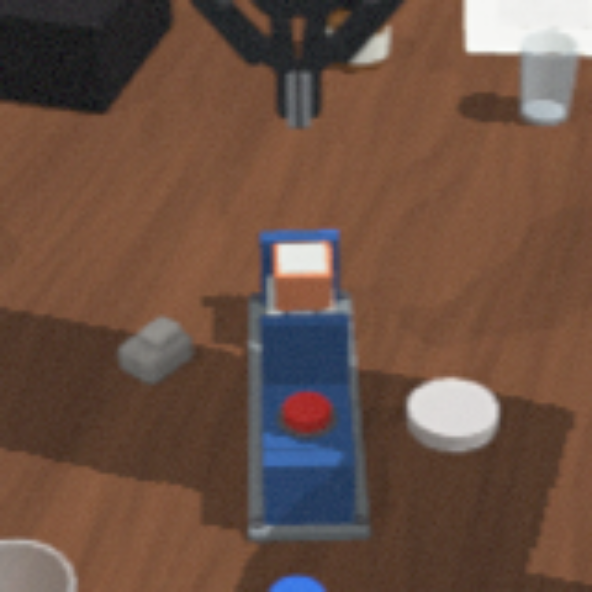

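View pics/w6.png

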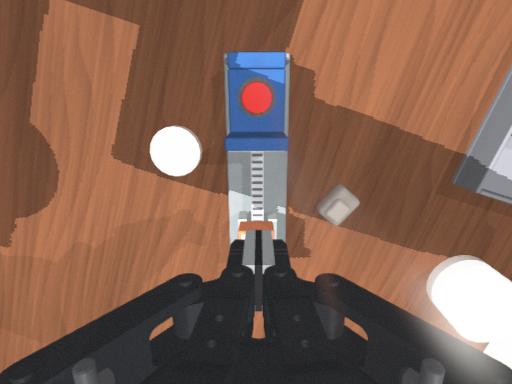

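The carriage is flush with the end stop, the sample stands in its place at (302,275) in the crop, and the hand is well clear.

```bash
python3 -c "
from bench import robot
print(robot.sign_off())"
```

```text
the job is handed in; nothing more can be done
None
```

I pressed the red release all the way down, pushed the jaw back to the end stop, and handed the job in at about 10.5 s with the hand raised clear. `sign_off` gives no verdict, so I only have my own checks.

- **Release:** with the closed fingertips, the force rose to about 16 N at z = 0.068 m. The button was still down after I lifted off.
- **Jaw:** it slid at about 3 N, then stopped against about 13 N. The button ended 88 mm (wrist camera) to 92 mm (side camera) from where it started. The two views disagree by about 4 mm, but both put the jaw past the 84 mm needed, and the carriage looks flush with the end stop.
- **Sample and bystanders:** in the last side view the sample stands upright between the jaws, and the dish and stone look unmoved. I judged these by eye and did not measure the sample's final position. I did not check the beakers, jar or reagent bottle in detail, but the arm never came near them.
- **Hand:** the fingertips are at z = 0.224 m, touching nothing, with wrist force about 1 N or less.

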